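Hold the toothbrush up against its travel case

TASK

Check the toothbrush against its travel case before packing: first lay the tall white case, which stands upright, on its side in the two-forked bamboo cradle (either way round, centred across both forks) and let go of it. Then draw the toothbrush up out of its ceramic stand, turn it level and hold it up squarely over the middle of the case, lengthways with it (either way round), with about 15 cm between them. Finish still holding the brush there, in the air; leave everything else on the ledge where it is.

Things in the scene. Friction and masses are not known exactly. Their poses are not given: they have to be found in the camera images.
- case: Toothbrush travel case: stiff white plastic round tube, 36 mm outside diameter, 190 mm long, wall 3 mm, closed foot, open mouth; about 60 g, loose. It starts standing upright, mouth up, left or right of the cradle. Origin: centre of the foot's underside; z runs along the tube to the mouth.
- case_mid (a point): Middle of the case: on the tube's axis, 95 mm from the foot.
- cradle: Bamboo cradle fixed to the ledge, near the middle: base plate 70 x 100 x 12 mm (x, y, z) with two V-shaped forks 18 mm thick, 28 mm either side of the centre along y; the V faces slope 45 degrees, prong tips reach 33 mm out in x (outer edges) and are 62 mm high. Origin: centre of the underside; its y axis is the direction in which a tube lies across both forks.
- cradle_seat (a point): Point on the cradle 60 mm above the ledge, midway between the forks: where the middle of the case lies when seated (the case's axis along the cradle's y, 60 mm high).
- stand: White ceramic toothbrush stand fixed to the ledge, on the other side of the cradle from the case: square block 64 x 64 mm, 80 mm high, with one upright slot 60 mm deep in the middle of its top, which holds the brush with about 1 mm play a side. Origin: centre of the underside, z up.
- brush: Bamboo toothbrush, 175 mm long, about 30 g, loose, standing upright in the stand (foot 20 mm above the ledge). Origin: centre of the foot's end; z runs along the brush to the head. Handle 14 x 12 mm (x, y) up to 98 mm from the foot, square neck 10 x 10 mm from 98 to 145 mm, then the head, 13 mm wide in y, with white bristles that reach 12 mm out to +x. Its x and y axes are parallel to the stand's.
- brush_mid (a point): Middle of the brush: on its axis, 87.5 mm from the foot.
- pill_box: White plastic pill organiser, 34 x 160 mm, 23 mm high, seven shut lids, loose; leave alone. Origin: centre of the underside.
- soap_dish: Chrome soap dish with a bar of soap, 85 x 120 mm, 34 mm high, loose; leave alone. Origin: centre of the underside.
- cream_jar: White jar, 60 mm diameter, 50 mm high, loose; leave alone. Origin: centre of the underside.
- lotion: Amber bottle, 54 mm diameter, 150 mm high, loose; leave alone. Origin: centre of the underside.
- glass_a: Soju glass, 50 mm diameter, 60 mm high, standing in a bamboo tray (130 x 220 mm, 20 mm high) at the back; leave alone. Origin: centre of the underside.
- glass_b: The second soju glass in the tray, same size; leave alone. Origin: centre of the underside.
Things that resemble listed ones, but are neither listed nor needed, are in the scene too. There is more than one size of the brush; the one meant has the size given above.

How it is judged (in metres and radians):
On the way, in this order (a step that is already met when the one before it is completed fails the run):
1. the case lies on its side in both forks of the cradle, let go (x of case_mid in the frame of cradle_seat between -0.008 and 0.008 m and y of case_mid in the frame of cradle_seat between -0.025 and 0.025 m and z of case_mid in the frame of cradle_seat between -0.008 and 0.008 m and angle between the z axis of case and the y axis of cradle, either way round below 0.15 rad and contact force between case and cradle above 0.15 N and contact force between the fingers and case below 0.1 N and linear speed of case below 0.03 m/s), for 0.2 s.
2. the brush is drawn clear above the stand, in the fingers (z of brush in the frame of stand above 0.085 m and contact force between the fingers and brush above 0.5 N), for 0.05 s.
At the end, for the whole second after the job is handed in: Case at rest in both forks, released: middle within 25 mm lengthways, 8 mm across and in height, 0.15 rad of the cradle's y. Brush still, gripped, touching nothing else: axis within 0.3 rad of the case's, middle within 45 mm horizontally of the case's middle and over 150 mm above the ledge (all of step 1 and angle between the z axis of brush and the z axis of case, either way round below 0.3 rad and horizontal distance between brush_mid and case_mid below 0.045 m and height (world z) of brush_mid above 0.15 m and contact force between the fingers and brush above 1 N and contact force between brush and case below 0.1 N and contact force between brush and cradle below 0.1 N and contact force between brush and stand below 0.1 N and linear speed of brush below 0.03 m/s); the arm keeps its last pose, push and grip.
It fails at once if a bystander (pill box, soap dish, jar, bottle or glass) moved more than 30 mm (distance of any of pill_box, soap_dish, cream_jar, lotion, glass_a, glass_b from where it was at the start of the episode above 0.03 m).
It also fails if it takes over 53 s, if anything falls off the work surface, if the arm or the gripper's body presses on something with over 40 N, if the wrist force passes 120 N, or if a joint passes its speed limit or range.

ROBOT

A 6-joint arm with a two-finger parallel gripper is mounted at the origin on the work surface. World frame = base frame: x ahead of the robot, y to its left, z up, the work surface at z = 0. Lengths are in m, angles in degrees, forces in N, time in s.
With the tool pointing down it reaches from about 0.25 to 0.775 m from the base axis. Payload 4 kg.
Tool frame: the origin (TCP) lies on the centre line of the jaws, within the pads' length; the fingertips stand 19 mm ahead of it and the grasp point (between the pads) is the TCP; z points along the fingers, y is the line along which they close (so a half turn about z gives the same grasp; the last joint's range is limited). The gripper opens to 94 mm and grips with 3 to 60 N. Pads are 16 mm wide; open, the fingers measure 119 mm over their backs; the gripper's body (75 mm by 177 mm) begins 78 mm behind the grasp point.
Start: joints at [-81.939, 4.996, 78.535, -0, 96.463, -5.907], TCP at [0.133, -0.534, 0.225] pointing down, gripper open.
Joint ranges: [-177.83, 177.83], [-43.37, 116.18], [15.69, 146.23], [-61.86, 241.86], [9.47, 152.12], [-147.06, 147.06]. Speed limits (degrees/s): [159.86, 159.86, 180, 180, 180, 180].

INTERFACE

Orientations are given as a 3x3 rotation matrix whose columns are the frame's x, y, z axes.
In Python, from bench import bot gives the robot as it stands.
- The arm moves only by the shell command python3 -m pendant 'ROWS'. ROWS is JSON, a list of rows, each an object with "linear": the shift along the world's x, y, z as a fraction of full scale, a list of three; "turn": the turn, a rotation vector about the world's x, y, z as a fraction of full scale, a list of three; "jaw": the opening, from -1 (shut) to 1 (fully open). A call has 1 to 8 rows; each row shifts and turns the commanded pose from where the row before left it; what a row does not reach is not made up. Full scale, the value 1, is 0.12 m for a shift and 0.15 rad for a turn. A row lasts 1/8 s, in which the tool goes at most 62.5 mm and 10.7 degrees, less where a joint would pass 70% of its speed; a pose out of reach is approached as far as the arm can. A call with a number of a shift or a turn outside -1 to 1 is refused whole. A call with a gripper value outside its range is refused whole. The fingers move at their own pace and stop on an object; the grip force is fixed at half the most. Time passes only in rows, so rows that do not move let the fingers close. It gives the time, the measured TCP pose, the force, the opening and the grip force at its end, in the units of the state.
- bot.get_state(): the state, without advancing time (a new reading comes with each control period).
- bot.grab_frame(name): name is "side" or "top" or "wrist"; returns a dict with "pixels" (420x560x3 uint8, red, green, blue), "fov_y" (degrees; the focal length in pixels is half the picture's height over the tangent of half this angle, whatever the lens; pixels are square), "cx", "cy" (the principal point, pixels), "rvec" (rotation vector, rad) and "tvec" (3), from world to camera coordinates, as OpenCV has them; the wrist camera has in their place "hand_eye" (4x4, takes a point from camera to tool coordinates, whose origin is the TCP and whose axes are the flange's). Camera axes: x right, y down, z forward; pixel columns grow to the right and rows downward; lengths in m; the calibration is good to about 2 mm. A picture is of the moment at which its call begins: read the wrist's pose just before it. There is no depth.
- bot.close_job(): hands the job in; it is judged then, once.
The state is a dict: "time": time; "q": joint angles; "dq": joint speeds; "tau": joint torques, N m; "ee_pos": TCP position; "ee_rot": TCP orientation; "contact_force": force on the tool from outside, world axes, zero at the start; "wrist_torque": the same for the moment, N m; "gripper_width": finger opening in m; "grasp_force": force on a finger pad.
Only numpy, scipy, OpenCV 4.12 (cv2) and the standard library are available. Lean on these libraries where they do the work, as an engineer would, in place of code of your own. Each camera call takes 0.05 s, during which the arm holds its last target. There are 200 camera calls.

## Working session

There is one attempt and no reset: what is moved stays moved. The work goes in short steps, Python scripts to look and compute and a shell command to move; the robot and the scene stay as the last step left them, time stands still between calls to the robot, and variables do not carry over. Pictures are saved under pics/ and viewed, at most 10 in all, crops included, and the job is handed in when it is done.

```bash
ls; mkdir -p pics
cat > h.py <<'E'
import numpy as np, cv2
from bench import bot
def cam(f):
    K=f["pixels"].shape[0]/2/np.tan(np.radians(f["fov_y"])/2)
    K=np.array([[K,0,f["cx"]],[0,K,f["cy"]],[0,0,1.]])
    if "hand_eye" in f:
        T=np.eye(4);T[:3,:3]=f["R"];T[:3,3]=f["p"];T=T@np.array(f["hand_eye"]);return K,T[:3,:3],T[:3,3]
    R=cv2.Rodrigues(np.array(f["rvec"],float))[0].T
    return K,R,-R@np.array(f["tvec"],float).ravel()
def grab(n,name=None):
    s=bot.get_state();f=bot.grab_frame(n);f["R"]=np.array(s["ee_rot"]);f["p"]=np.array(s["ee_pos"])
    if name: cv2.imwrite(f"pics/{name}.png",f["pixels"][:,:,::-1]);np.save(f"pics/{name}.npy",f,allow_pickle=True)
    return f
def load(name): return np.load(f"pics/{name}.npy",allow_pickle=True).item()
def ray(f,uv):
    K,R,c=cam(f);d=R@np.linalg.inv(K)@np.array([uv[0],uv[1],1.]);return c,d/np.linalg.norm(d)
def plane(f,uv,z):
    c,d=ray(f,uv);return c+d*(z-c[2])/d[2]
def tri(*obs):
    A=0;b=0
    for f,uv in obs:
        c,d=ray(f,uv);P=np.eye(3)-np.outer(d,d);A=A+P;b=b+P@c
    return np.linalg.solve(A,b)
def proj(f,X):
    K,R,c=cam(f);p=K@(R.T@(np.array(X)-c));return p[:2]/p[2]
E
python3 - <<'E'
from h import *
for n in("side","top","wrist"):
    f=grab(n,n+"0"); K,R,c=cam(f); print(n,K[0,0],c.round(3),R.round(2).tolist())
s=bot.get_state();print(s["time"],s["ee_rot"],s["gripper_width"])
a=[load(n+"0")["pixels"] for n in("side","top")]
E
```

```text
pics
side 544.3876816011561 [-0.06   0.905  0.715] [[-0.81, -0.28, 0.51], [-0.59, 0.41, -0.7], [-0.01, -0.87, -0.49]]
top 539.267951802407 [0.384 0.038 1.282] [[-0.01, -0.98, 0.18], [-1.0, 0.01, -0.02], [0.01, -0.18, -0.98]]
wrist 336.0641342347095 [ 0.205 -0.515  0.384] [[0.24, -0.94, -0.25], [-0.97, -0.23, -0.06], [-0.0, 0.26, -0.97]]
0.15 [[ 9.70423313e-01  2.41409520e-01 -1.91435005e-04]
 [ 2.41409496e-01 -9.70421891e-01  1.67564854e-03]
 [ 2.18744790e-04 -1.67230264e-03 -9.99998578e-01]] 0.09407697643437504
```

View pics/top0.png

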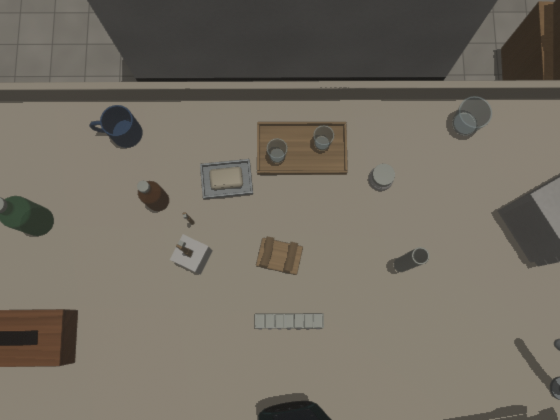

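View pics/side0.png

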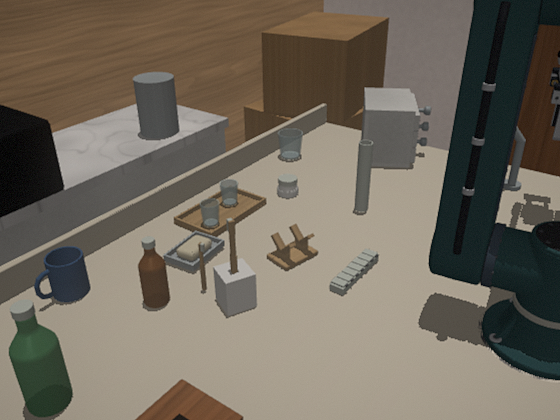

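The top view shows the case mouth at (420,256), the cradle at (280,256), and the stand at (190,253) with its brush. A smaller decoy brush is at (188,218). In the side view the case is at (363,175), the cradle at (292,250), and the stand and brush at (235,265). I'll enlarge crops to get exact pixels.

Run:
```python
from h import *
t=load("top0")["pixels"][:,:,::-1];s=load("side0")["pixels"][:,:,::-1]
def c(im,x,y,w,h,k):
    o=cv2.resize(im[y:y+h,x:x+w],None,fx=k,fy=k,interpolation=cv2.INTER_CUBIC)
    for i in range(0,w,10): cv2.putText(o,str(x+i),(i*k,8),0,.27,(0,0,255),1); cv2.line(o,(i*k,9),(i*k,13),(0,0,255))
    for i in range(10,h,10): cv2.putText(o,str(y+i),(0,i*k+3),0,.27,(0,0,255),1);cv2.line(o,(18,i*k),(22,i*k),(0,0,255))
    return o
a=np.hstack([c(t,165,205,50,70,5),c(t,250,230,60,50,5).copy()[:250] if 0 else cv2.copyMakeBorder(c(t,250,230,60,50,5),0,100,0,0,0),cv2.copyMakeBorder(c(t,388,240,48,40,5),0,150,0,0,0)])
b=np.hstack([c(s,195,215,70,104,2*1+0) if 0 else c(s,195,215,65,100,4)[:400],c(s,260,220,65,50,4)[:200].repeat(1,0) if 0 else cv2.copyMakeBorder(c(s,260,220,65,50,4),0,200,0,0,0),c(s,345,130,45,100,4)])
w=max(a.shape[1],b.shape[1])
o=np.vstack([cv2.copyMakeBorder(x,0,0,0,w-x.shape[1],0) for x in(a,b)])
o=cv2.convertScaleAbs(o,alpha=1.3)
print(o.shape);k=min(800/o.shape[1],600/o.shape[0])
cv2.imwrite("pics/crops.png",a if 0 else cv2.convertScaleAbs(a,alpha=1.3)); cv2.imwrite("pics/cropb.png",cv2.convertScaleAbs(b,alpha=1.3)); print(a.shape,b.shape)
```

```text
(750, 790, 3)
(350, 790, 3) (400, 700, 3)
```

View pics/crops.png

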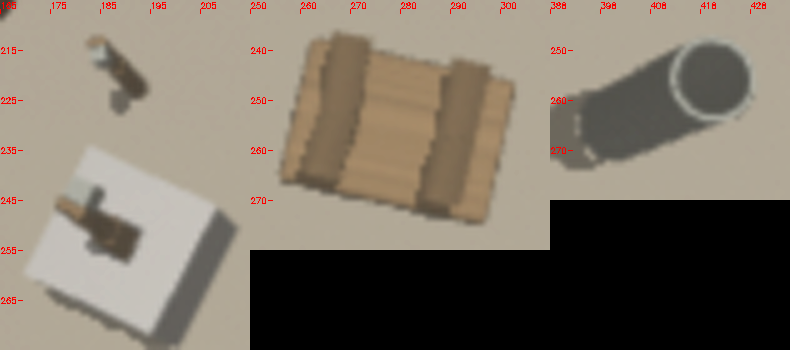

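View pics/cropb.png

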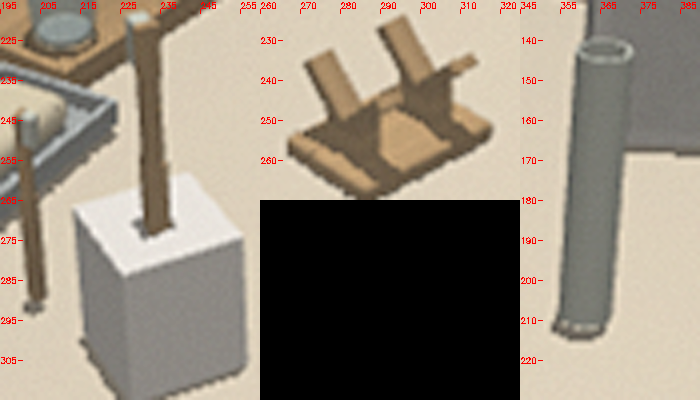

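Run:
```python
from h import *
t=load("top0");s=load("side0")
r=lambda x:np.round(x,4)
S=[(183,234),(208.4,246.4),(195.4,272),(169.6,259.4)]
SS=[(227,283.75),(255.75,274.25),(241.75,258.75),(213.75,267)]
P=np.array([plane(t,p,.08) for p in S]);print("stand",r(P[:,:2]),r(P.mean(0)),[r(np.linalg.norm(P[i]-P[i-1])) for i in range(4)])
Q=np.array([plane(s,p,.08) for p in SS]);print("stand side",r(Q[:,:2]),r(Q.mean(0)))
ct=np.mean(S,0);cs=np.mean(SS,0);print("stand tri",r(tri((t,ct),(s,cs))))
C=[(262.4,237.6),(303,246),(297.4,274.4),(256.2,266.4)]
P=np.array([plane(t,p,.012) for p in C]);print("cradle",r(P[:,:2]),r(P.mean(0)),[r(np.linalg.norm(P[i]-P[i-1])) for i in range(4)])
e=(P[0]+P[3]-P[1]-P[2]);print("cradle y ang",np.degrees(np.arctan2(e[1],e[0])))
print("case mouth",r(tri((t,(420.2,255.8)),(s,(366.5,142.5)))),r(plane(t,(420.2,255.8),.19)),"foot side",r(plane(s,(360.5,211),0)))
# prong tips: side px
for n,p in dict(A=(273.5,234.5),B=(293.5,227)).items(): print(n,r(plane(s,p,.062)))
print("brush at slot top",r(plane(t,(190.6,254),.08)), "side",r(plane(s,(234,273),.08)))
print("brush tip",r(tri((t,(177.5,245.8)),(s,(231.5,219)))),"decoy tip",r(tri((t,(184,213.5)),(s,(201,243)))))
```

```text
stand [[0.5736 0.2623]
 [0.545  0.2049]
 [0.4879 0.2328]
 [0.5166 0.2908]] [0.5308 0.2477 0.08  ] [np.float64(0.0637), np.float64(0.0642), np.float64(0.0635), np.float64(0.0646)]
stand side [[0.5134 0.29  ]
 [0.4871 0.2345]
 [0.5431 0.209 ]
 [0.5708 0.2634]] [0.5286 0.2492 0.08  ]
stand tri [0.5305 0.2478 0.0779]
cradle [[ 0.574   0.0865]
 [ 0.5529 -0.0098]
 [ 0.4857  0.0044]
 [ 0.5055  0.1012]] [0.5295 0.0456 0.012 ] [np.float64(0.07), np.float64(0.0986), np.float64(0.0687), np.float64(0.0988)]
cradle y ang 78.05759679234866
case mouth [ 0.5061 -0.2431  0.1886] [ 0.5069 -0.2422  0.19  ] foot side [ 0.501  -0.2296  0.    ]
A [0.5619 0.0742 0.062 ]
B [0.5432 0.0219 0.062 ]
brush at slot top [0.5283 0.2443 0.08  ] side [0.5247 0.2557 0.08  ]
brush tip [0.5297 0.2498 0.1989] decoy tip [0.6123 0.2536 0.1168]
```

```bash
cat >> h.py <<'E'
from scipy.spatial.transform import Rotation as Ro
def frame(yang,head,down):
    """tool y at yang deg (world), tool z at horizontal heading head deg, down deg below horizontal"""
    z=np.array([np.cos(np.radians(head))*np.cos(np.radians(down)),np.sin(np.radians(head))*np.cos(np.radians(down)),-np.sin(np.radians(down))])
    y=np.array([np.cos(np.radians(yang)),np.sin(np.radians(yang)),0]);return np.stack([np.cross(y,z),y,z],1)
def togo(p=None,R=None):
    s=bot.get_state();print("t",round(s["time"],2),"tcp",np.round(s["ee_pos"],4),"q",np.round(s["q"],1),"w",round(s["gripper_width"],4),"F",np.round(s["contact_force"],1),round(s["grasp_force"],1))
    if p is not None: print("shift units",np.round((np.array(p)-s["ee_pos"])/.12,3))
    if R is not None: print("turn units",np.round(Ro.from_matrix(R@np.array(s["ee_rot"]).T).as_rotvec()/.15,3))
E
python3 - <<'E'
from h import *
R0=frame(-12,-102,45); G=np.array([.507,-.242,.16])
print(R0.round(3),np.linalg.det(R0))
P=G-.1*R0[:,2]; print(P); togo(P,R0)
E
```

```text
[[ 0.147  0.978 -0.147]
 [ 0.692 -0.208 -0.692]
 [-0.707  0.    -0.707]] 1.0000000000000002
[ 0.52170158 -0.17283452  0.23071068]
t 0.15 tcp [ 0.1327 -0.5334  0.2236] q [-81.9   5.   78.6   0.   96.5  -5.9] w 0.0941 F [0.4 0.4 0. ] 0.0
shift units [3.241 3.004 0.059]
turn units [-3.969  3.819  7.051]
```

```bash
python3 -m pendant '[{"linear":[0,0,0.45],"turn":[0,0,0],"jaw":1},{"linear":[0,0,0.45],"turn":[0,0,0],"jaw":1},{"linear":[0.3,0.3,0],"turn":[-0.4,0.38,0.7],"jaw":1},{"linear":[0.3,0.3,0],"turn":[-0.4,0.38,0.7],"jaw":1},{"linear":[0.3,0.3,0],"turn":[-0.4,0.38,0.7],"jaw":1},{"linear":[0.3,0.3,0],"turn":[-0.4,0.38,0.7],"jaw":1},{"linear":[0.3,0.3,0],"turn":[-0.4,0.38,0.7],"jaw":1},{"linear":[0.3,0.3,0],"turn":[-0.4,0.38,0.7],"jaw":1}]' ; python3 -c "
from h import *
togo([.5217,-.1728,.2307],frame(-12,-102,45))"
```

```text
time: 1.15
ee_pos: [0.3497, -0.3163, 0.3325]
ee_rot: [[0.581, 0.79, -0.198], [0.674, -0.603, -0.427], [-0.457, 0.115, -0.882]]
contact_force: [0.8, 0.0, -0.7]
gripper_width: 0.0942
grasp_force: 0.0
t 1.15 tcp [ 0.3497 -0.3163  0.3325] q [-30.   -7.9  83.4 -28.5 100.4   2.7] w 0.0942 F [ 0.8  0.  -0.7] 0.0
shift units [ 1.434  1.196 -0.848]
turn units [-1.553  1.556  2.807]
```

```bash
python3 -m pendant '[{"linear":[0.36,0.3,0],"turn":[-0.4,0.4,0.7],"jaw":1},{"linear":[0.36,0.3,0],"turn":[-0.4,0.4,0.7],"jaw":1},{"linear":[0.36,0.3,0],"turn":[-0.4,0.4,0.7],"jaw":1},{"linear":[0.36,0.3,0],"turn":[-0.35,0.36,0.7],"jaw":1},{"linear":[0,0,-0.4],"turn":[0,0,0],"jaw":1},{"linear":[0,0,-0.4],"turn":[0,0,0],"jaw":1},{"linear":[0,0,0],"turn":[0,0,0],"jaw":1}]' ; python3 -c "
from h import *
togo([.5217,-.1728,.2307],frame(-12,-102,45)); f=grab('wrist','w1')"
```

```text
time: 2.02
ee_pos: [0.5195, -0.1732, 0.2315]
ee_rot: [[0.143, 0.977, -0.156], [0.693, -0.212, -0.689], [-0.707, -0.009, -0.707]]
contact_force: [0.0, 0.9, 0.1]
gripper_width: 0.0939
grasp_force: 0.0
t 2.02 tcp [ 0.5195 -0.1732  0.2315] q [ -0.1  10.   83.2 -44.   96.6  10.5] w 0.0939 F [0.  0.9 0.1] 0.0
shift units [ 0.019  0.004 -0.007]
turn units [-0.016 -0.061  0.028]
```

View pics/w1.png

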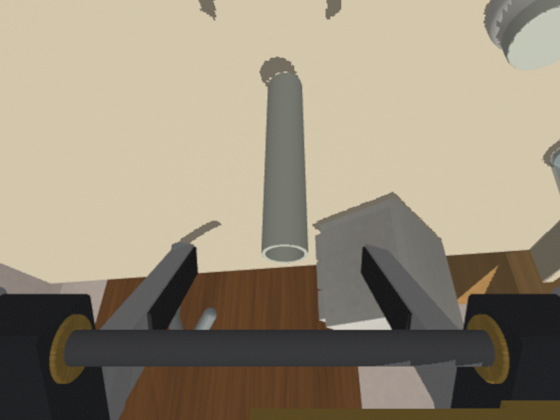

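The wrist view shows the case between the fingers, with its mouth centre at (285,253) and its foot at about (285,75). I'll check that against the top view.

```bash
python3 -c "
from h import *
w=load('w1');t=load('top0');s=load('side0')
print(plane(w,(285,253),.19),plane(w,(285,90),0),tri((w,(285,253)),(t,(420.2,255.8))),tri((w,(285,253)),(t,(420.2,255.8)),(s,(366.5,142.5))))
togo([.508,-.242,.16],frame(-12,-102,45))"
```

```text
[ 0.50871628 -0.24164555  0.19      ] [ 0.50737553 -0.24797583  0.        ] [ 0.50772751 -0.24267019  0.18931509] [ 0.5069337  -0.24379321  0.18839441]
t 2.08 tcp [ 0.5208 -0.1739  0.2353] q [ -0.2   9.9  83.  -44.1  96.6  10.5] w 0.0941 F [0.5 0.1 0.6] 0.0
shift units [-0.107 -0.568 -0.627]
turn units [-0.005 -0.017  0.031]
```

```bash
python3 -m pendant '[{"linear":[-0.03,-0.145,-0.155],"turn":[0,0,0],"jaw":1},{"linear":[-0.03,-0.145,-0.155],"turn":[0,0,0],"jaw":1},{"linear":[-0.02,-0.145,-0.155],"turn":[0,0,0],"jaw":1},{"linear":[-0.02,-0.145,-0.155],"turn":[0,0,0],"jaw":1},{"linear":[0,0,0],"turn":[0,0,0],"jaw":1},{"linear":[0,0,0],"turn":[0,0,0],"jaw":-1},{"linear":[0,0,0],"turn":[0,0,0],"jaw":-1},{"linear":[0,0,0],"turn":[0,0,0],"jaw":-1}]' ; python3 -m pendant '[{"linear":[0,0,0],"turn":[0,0,0],"jaw":-1},{"linear":[0,0,0],"turn":[0,0,0],"jaw":-1},{"linear":[0,0,0],"turn":[0,0,0],"jaw":-1}]'; python3 -c "
from h import *
togo([.508,-.242,.16],frame(-12,-102,45))"
```

```text
time: 3.08
ee_pos: [0.5102, -0.243, 0.1631]
ee_rot: [[0.152, 0.977, -0.147], [0.692, -0.212, -0.69], [-0.706, 0.003, -0.708]]
contact_force: [0.3, 0.7, -0.9]
gripper_width: 0.0676
grasp_force: 0.0
time: 3.45
ee_pos: [0.5095, -0.2433, 0.162]
ee_rot: [[0.152, 0.977, -0.149], [0.692, -0.213, -0.69], [-0.706, 0.001, -0.708]]
contact_force: [0.3, -0.0, 0.3]
gripper_width: 0.0373
grasp_force: 0.0
t 3.45 tcp [ 0.5095 -0.2433  0.162 ] q [ -7.3  11.   90.3 -44.9  85.5  11.5] w 0.0373 F [ 0.3 -0.   0.3] 0.0
shift units [-0.013  0.011 -0.017]
turn units [-0.009  0.012  0.032]
```

```bash
python3 -m pendant '[{"linear":[0,0,0],"turn":[0,0,0],"jaw":-1},{"linear":[0,0,0],"turn":[0,0,0],"jaw":-1},{"linear":[0,0,0.2],"turn":[0,0,0],"jaw":-1},{"linear":[0,0,0.3],"turn":[0,0,0],"jaw":-1},{"linear":[0,0,0.3],"turn":[0,0,0],"jaw":-1},{"linear":[0,0.1,0.2],"turn":[0.4,-0.09,0],"jaw":-1},{"linear":[0,0.2,0],"turn":[0.6,-0.12,0],"jaw":-1},{"linear":[0,0.2,0],"turn":[0.75,-0.16,0],"jaw":-1}]'; python3 -c "
from h import *
togo([.5156,-.0199,.20],frame(-12,78,45))"
```

```text
time: 4.45
ee_pos: [0.5098, -0.1823, 0.2845]
ee_rot: [[0.186, 0.977, -0.101], [0.852, -0.212, -0.479], [-0.49, 0.003, -0.872]]
contact_force: [-0.5, 0.4, -1.0]
gripper_width: 0.0352
grasp_force: 30.0
t 4.45 tcp [ 0.5098 -0.1823  0.2845] q [ -8.4   4.1  77.6 -29.7  99.   -0.8] w 0.0352 F [-0.5  0.4 -1. ] 30.0
shift units [ 0.048  1.353 -0.704]
turn units [ 8.459 -1.8    0.035]
```

```bash
python3 -m pendant '[{"linear":[0,0.16,0],"turn":[0.95,-0.2,0],"jaw":-1},{"linear":[0,0.16,0],"turn":[0.95,-0.2,0],"jaw":-1},{"linear":[0,0.16,0],"turn":[0.95,-0.2,0],"jaw":-1},{"linear":[0,0.16,0],"turn":[0.95,-0.2,0],"jaw":-1},{"linear":[0,0.16,0],"turn":[0.95,-0.2,0],"jaw":-1},{"linear":[0,0.16,0],"turn":[0.95,-0.2,0],"jaw":-1},{"linear":[0,0.16,-0.2],"turn":[0.95,-0.2,0],"jaw":-1},{"linear":[0,0.1,-0.2],"turn":[0.9,-0.2,0],"jaw":-1}]'; python3 -c "
from h import *
togo([.5156,-.0199,.14],frame(-12,78,45))"
```

```text
time: 5.45
ee_pos: [0.5099, -0.0373, 0.2361]
ee_rot: [[0.166, 0.978, 0.125], [0.783, -0.208, 0.587], [0.6, 0.001, -0.8]]
contact_force: [0.2, 0.1, -1.3]
gripper_width: 0.0347
grasp_force: 30.0
t 5.45 tcp [ 0.5099 -0.0373  0.2361] q [-32.6   2.5  87.4  35.1 102.2 -16.7] w 0.0347 F [ 0.2  0.1 -1.3] 30.0
shift units [ 0.048  0.145 -0.8  ]
turn units [ 0.928 -0.192 -0.001]
```

```bash
python3 -m pendant '[{"linear":[0.05,0.14,-0.2],"turn":[0.9,-0.19,0],"jaw":-1},{"linear":[0,0,-0.2],"turn":[0,0,0],"jaw":-1},{"linear":[0,0,-0.2],"turn":[0,0,0],"jaw":-1},{"linear":[0,0,0],"turn":[0,0,0],"jaw":-1}]'
python3 - <<'E'
from h import *
togo([.5156,-.0199,.06],frame(-12,78,45))
t=grab("top","top2");s=grab("side","side2")
o=np.hstack([cv2.resize(f["pixels"][y:y+150,x:x+150,::-1],None,fx=2.6,fy=2.6,interpolation=cv2.INTER_CUBIC) for f,x,y in((t,215,180),(s,220,170))])
cv2.imwrite("pics/c2.png",cv2.convertScaleAbs(o,alpha=1.3))
E
```

```text
time: 5.95
ee_pos: [0.515, -0.0197, 0.1611]
ee_rot: [[0.152, 0.978, 0.14], [0.695, -0.207, 0.689], [0.703, -0.007, -0.711]]
contact_force: [0.5, -0.3, -1.0]
gripper_width: 0.0349
grasp_force: 30.0
t 5.95 tcp [ 0.515  -0.0197  0.1611] q [-34.    7.5  94.3  40.8  96.8 -23.8] w 0.0349 F [ 0.5 -0.3 -1. ] 30.0
shift units [ 0.005 -0.002 -0.843]
turn units [ 0.029 -0.054 -0.007]
```

View pics/c2.png

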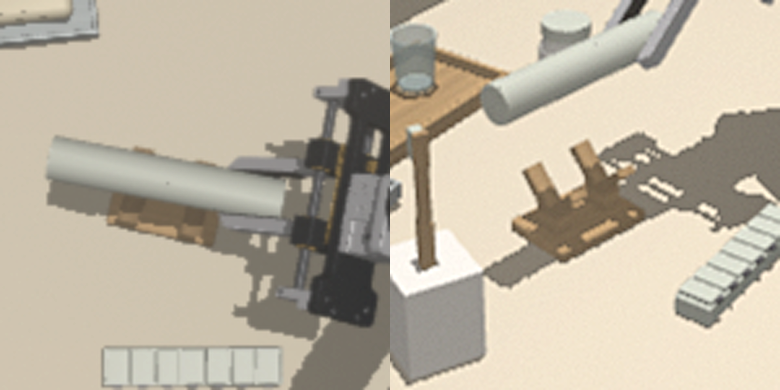

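The case lies level above the cradle. In the top crop its axis runs from (52,158) to (287,197).

Run:
```python
from h import *
t=load("top2");s=load("side2")
a=plane(t,(235.2,240.8),.161);b=plane(t,(325.,255.6),.161);d=a-b
print(a,b,np.linalg.norm(d),np.degrees(np.arctan2(d[1],d[0])),(a+b)/2)
f=(220+500/2.6,170+103/2.6)
print("foot tri",tri((t,(235.2,240.8)),(s,f)))
```

```text
[0.54548645 0.13779227 0.161     ] [ 0.51250265 -0.04992406  0.161     ] 0.19059211344504992 80.03424067333614 [0.52899455 0.0439341  0.161     ]
foot tri [0.39340435 0.09134982 0.23877141]
```

```bash
python3 -c "
from h import *
print(tri((load('top2'),(235.2,240.8)),(load('side2'),(262.3,209.6))))"
python3 -m pendant '[{"linear":[0,0.01,-0.15],"turn":[0,0,0],"jaw":-1},{"linear":[0,0,-0.2],"turn":[0,0,0],"jaw":-1},{"linear":[0,0,-0.2],"turn":[0,0,0],"jaw":-1},{"linear":[0,0,-0.15],"turn":[0,0,0],"jaw":-1},{"linear":[0,0,0],"turn":[0,0,0],"jaw":-1}]'; python3 -c "
from h import *
togo([.5156,-.0199,.06],frame(-12,78,45))"
```

```text
[0.54422769 0.13698945 0.16165847]
time: 6.68
ee_pos: [0.5144, -0.0182, 0.0759]
ee_rot: [[0.155, 0.978, 0.14], [0.692, -0.208, 0.691], [0.705, -0.01, -0.709]]
contact_force: [0.1, 0.3, 0.4]
gripper_width: 0.0347
grasp_force: 30.0
t 6.67 tcp [ 0.5144 -0.0182  0.0759] q [-34.   12.8  99.   40.6  89.3 -30.2] w 0.0347 F [0.1 0.3 0.4] 30.0
shift units [ 0.01  -0.014 -0.132]
turn units [ 0.008 -0.069  0.003]
```

```bash
python3 -m pendant '[{"linear":[0,0,-0.07],"turn":[0,0,0],"jaw":-1},{"linear":[0,0,-0.05],"turn":[0,0,0],"jaw":-1},{"linear":[0,0,0],"turn":[0,0,0],"jaw":-1},{"linear":[0,0,0],"turn":[0,0,0],"jaw":-1}]'; python3 -c "
from h import *
togo([.5156,-.0199,.06],frame(-12,78,45))"
```

```text
time: 7.18
ee_pos: [0.5157, -0.0191, 0.064]
ee_rot: [[0.151, 0.978, 0.143], [0.695, -0.208, 0.689], [0.703, -0.005, -0.711]]
contact_force: [0.3, 0.7, -0.0]
gripper_width: 0.0346
grasp_force: 30.0
t 7.17 tcp [ 0.5157 -0.0191  0.064 ] q [-34.   13.7  99.4  40.6  88.  -31.2] w 0.0346 F [ 0.3  0.7 -0. ] 30.0
shift units [-0.001 -0.007 -0.034]
turn units [ 0.028 -0.037  0.001]
```

```bash
python3 -m pendant '[{"linear":[0,0,-0.025],"turn":[0,0,0],"jaw":-1},{"linear":[0,0,-0.01],"turn":[0,0,0],"jaw":-1},{"linear":[0,0,0],"turn":[0,0,0],"jaw":-1}]'; python3 -c "
from h import *
togo([.5156,-.0199,.06],frame(-12,78,45))"
```

```text
time: 7.55
ee_pos: [0.5161, -0.019, 0.0602]
ee_rot: [[0.151, 0.978, 0.144], [0.694, -0.209, 0.689], [0.704, -0.004, -0.71]]
contact_force: [1.0, -1.0, 2.1]
gripper_width: 0.0348
grasp_force: 30.0
t 7.55 tcp [ 0.5161 -0.019   0.0602] q [-34.   14.1  99.6  40.7  87.6 -31.5] w 0.0348 F [ 1.  -1.   2.1] 30.0
shift units [-0.005 -0.007 -0.001]
turn units [ 0.023 -0.032  0.006]
```

```bash
python3 -m pendant '[{"linear":[0,0,0],"turn":[0,0,0],"jaw":-0.1},{"linear":[0,0,0],"turn":[0,0,0],"jaw":0.4},{"linear":[0,0,0],"turn":[0,0,0],"jaw":1},{"linear":[0,0,0],"turn":[0,0,0],"jaw":1},{"linear":[0,0,0],"turn":[0,0,0],"jaw":1},{"linear":[0,0,0],"turn":[0,0,0],"jaw":1}]';python3 -m pendant '[{"linear":[-0.02,-0.1,0.1],"turn":[0,0,0],"jaw":1},{"linear":[-0.04,-0.2,0.2],"turn":[0,0,0],"jaw":1},{"linear":[-0.04,-0.2,0.2],"turn":[0,0,0],"jaw":1},{"linear":[-0.04,-0.2,0.2],"turn":[0,0,0],"jaw":1},{"linear":[0,0,0.4],"turn":[0,0,0],"jaw":1},{"linear":[0,0,0.4],"turn":[0,0,0],"jaw":1}]'
python3 - <<'E'
from h import *
B=np.array([.530,.248,.110]);R=frame(-26.5,63.5,45);P=B-.1*R[:,2];print(P)
togo(P,R)
t=grab("top","top3");s=grab("side","side3")
o=np.hstack([cv2.resize(f["pixels"][y:y+150,x:x+150,::-1],None,fx=2.6,fy=2.6,interpolation=cv2.INTER_CUBIC) for f,x,y in((t,215,180),(s,190,170))])
cv2.imwrite("pics/c3.png",cv2.convertScaleAbs(o,alpha=1.3))
E
```

```text
time: 8.3
ee_pos: [0.5155, -0.0189, 0.0595]
ee_rot: [[0.152, 0.978, 0.143], [0.694, -0.208, 0.689], [0.703, -0.005, -0.711]]
contact_force: [0.7, 1.0, -0.2]
gripper_width: 0.0891
grasp_force: 0.0
time: 9.05
ee_pos: [0.4984, -0.1041, 0.2415]
ee_rot: [[0.153, 0.978, 0.144], [0.694, -0.21, 0.688], [0.703, -0.005, -0.711]]
contact_force: [0.5, -0.5, 1.1]
gripper_width: 0.094
grasp_force: 0.0
[0.49844905 0.18471858 0.18071068]
t 9.05 tcp [ 0.4984 -0.1041  0.2415] q [-42.2   7.9  84.3  39.9 109.1 -23.8] w 0.094 F [ 0.5 -0.5  1.1] 0.0
shift units [ 1.000e-03  2.407e+00 -5.070e-01]
turn units [ 0.023 -0.044 -1.675]
```

View pics/c3.png

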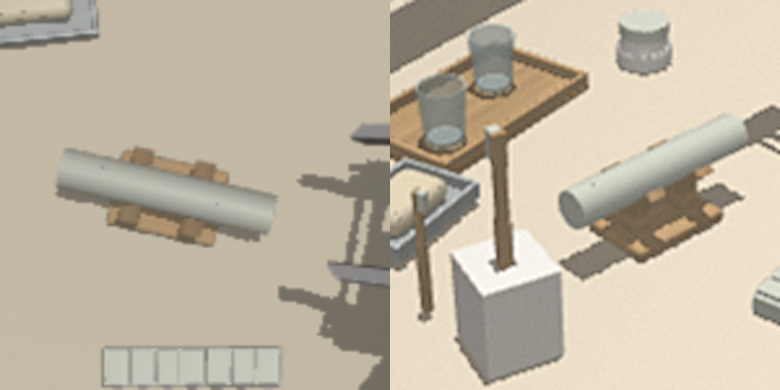

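The case is seated across both forks, with its ends at (62,173) and (273,214) in the top crop. Next is the brush.

```bash
python3 -m pendant '[{"linear":[0,0.35,0],"turn":[0,0,-0.24],"jaw":1},{"linear":[0,0.35,0],"turn":[0,0,-0.24],"jaw":1},{"linear":[0,0.35,0],"turn":[0,0,-0.24],"jaw":1},{"linear":[0,0.35,0],"turn":[0,0,-0.24],"jaw":1},{"linear":[0,0.35,0],"turn":[0,0,-0.24],"jaw":1},{"linear":[0,0.35,0],"turn":[0,0,-0.24],"jaw":1},{"linear":[0,0.2,-0.1],"turn":[0,0,-0.2],"jaw":1},{"linear":[0,0,0],"turn":[0,0,0],"jaw":1}]'
python3 - <<'E'
from h import *
t=load("top3");a=plane(t,(215+62/2.6,180+173/2.6),.06);b=plane(t,(215+273/2.6,180+214/2.6),.06);d=a-b
print("case",a,b,np.linalg.norm(d),np.degrees(np.arctan2(d[1],d[0])),(a+b)/2)
B=np.array([.530,.248,.110]);R=frame(-26.5,63.5,45);togo(B-.1*R[:,2],R);grab("wrist","w4")
E
```

```text
time: 10.15
ee_pos: [0.4972, 0.1742, 0.2266]
ee_rot: [[0.315, 0.899, 0.303], [0.638, -0.437, 0.634], [0.703, -0.006, -0.712]]
contact_force: [0.5, 0.4, 0.5]
gripper_width: 0.0939
grasp_force: 0.0
case [0.54670226 0.13838331 0.06      ] [ 0.50882775 -0.04612025  0.06      ] 0.18835084649158124 78.39959132116677 [0.527765   0.04613153 0.06      ]
t 10.15 tcp [0.4972 0.1742 0.2266] q [-13.4 -12.8 105.9  44.4  79.2   7. ] w 0.0939 F [0.5 0.4 0.5] 0.0
shift units [ 0.011  0.088 -0.382]
turn units [ 0.019 -0.056 -0.066]
```

View pics/w4.png

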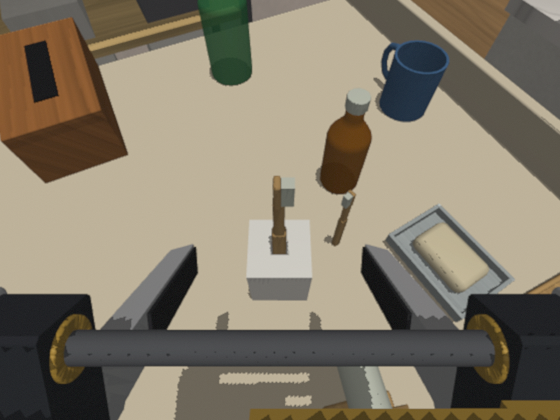

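The brush is centred between the fingers: tip at (277,178), slot at (279,248), bristles toward the right finger. The decoy is off to the right at (345,215).

Run:
```python
from h import *
w=load("w4");t=load("top0")
c=[(248.5,221.5),(310.5,221.5),(311,269),(247,269)]
P=np.array([plane(w,p,.08) for p in c]);print(P.round(4),P.mean(0))
d=P[1]-P[0]+P[2]-P[3];print("edge ang",np.degrees(np.arctan2(d[1],d[0])))
print("tip",plane(w,(277,179),.195),tri((w,(277,179)),(t,(177.5,245.8))))
e=proj(w,P.mean(0)); print("stand ctr h",e,tri((w,e),(t,(189.1,252.95))))
togo([.530,.2475,.110],frame(-26.5,63.5,45))
```

```text
[[0.5158 0.2886 0.08  ]
 [0.5748 0.2596 0.08  ]
 [0.5498 0.2128 0.08  ]
 [0.4933 0.2405 0.08  ]] [0.53341454 0.25038117 0.08      ]
edge ang -26.12693001902176
tip [0.53213933 0.25002443 0.195     ] [0.53229381 0.25167709 0.19272673]
stand ctr h [279.23911763 244.33956409] [0.52992721 0.24514247 0.09325859]
t 10.2 tcp [0.4981 0.1732 0.2272] q [-13.5 -12.7 105.8  44.4  79.2   7. ] w 0.0938 F [ 0.2 -0.5 -0.1] 0.0
shift units [ 0.266  0.619 -0.977]
turn units [ 0.019 -0.05  -0.056]
```

```bash
python3 -m pendant '[{"linear":[0.01,0.08,-0.19],"turn":[0.02,-0.05,-0.05],"jaw":1},{"linear":[0,0,-0.19],"turn":[0,0,0],"jaw":1},{"linear":[0.08,0.18,-0.2],"turn":[0,0,0],"jaw":1},{"linear":[0.08,0.18,-0.2],"turn":[0,0,0],"jaw":1},{"linear":[0.1,0.18,-0.19],"turn":[0,0,0],"jaw":1},{"linear":[0,0,0],"turn":[0,0,0],"jaw":1},{"linear":[0,0,0],"turn":[0,0,0],"jaw":1}]'
python3 - <<'E'
from h import *
togo([.531,.2485,.110],frame(-26.3,63.7,45))
w=grab("wrist","w5")
E
```

```text
time: 11.08
ee_pos: [0.5321, 0.2463, 0.112]
ee_rot: [[0.316, 0.894, 0.318], [0.632, -0.448, 0.633], [0.708, 0.001, -0.706]]
contact_force: [0.1, 1.2, -0.3]
gripper_width: 0.0937
grasp_force: 0.0
t 11.07 tcp [0.5321 0.2463 0.112 ] q [ -2.7  -2.2 110.8  48.3  60.1   2.9] w 0.0937 F [ 0.1  1.2 -0.3] 0.0
shift units [-0.009  0.018 -0.017]
turn units [-0.005  0.011  0.036]
```

```bash
python3 -m pendant '[{"linear":[0,0.01,0],"turn":[0,0,0],"jaw":-1},{"linear":[0,0,0],"turn":[0,0,0],"jaw":-1},{"linear":[0,0,0],"turn":[0,0,0],"jaw":-1},{"linear":[0,0,0],"turn":[0,0,0],"jaw":-1},{"linear":[0,0,0],"turn":[0,0,0],"jaw":-1},{"linear":[0,0,0],"turn":[0,0,0],"jaw":-1},{"linear":[0,0,0],"turn":[0,0,0],"jaw":-1},{"linear":[0,0,0],"turn":[0,0,0],"jaw":-1}]';python3 -m pendant '[{"linear":[0,0,0],"turn":[0,0,0],"jaw":-1},{"linear":[0,0,0],"turn":[0,0,0],"jaw":-1},{"linear":[0,0,0],"turn":[0,0,0],"jaw":-1}]'; python3 -c "
from h import *
togo([.531,.2485,.110],frame(-26.3,63.7,45))"
```

```text
time: 12.12
ee_pos: [0.5311, 0.2487, 0.1111]
ee_rot: [[0.316, 0.895, 0.316], [0.632, -0.447, 0.633], [0.708, 0.0, -0.706]]
contact_force: [-0.3, -0.4, 0.7]
gripper_width: 0.0174
grasp_force: 0.0
time: 12.5
ee_pos: [0.5312, 0.2486, 0.1111]
ee_rot: [[0.316, 0.895, 0.316], [0.632, -0.447, 0.633], [0.708, 0.0, -0.706]]
contact_force: [0.2, -0.4, -0.5]
gripper_width: 0.0137
grasp_force: 30.0
t 12.5 tcp [0.5312 0.2486 0.1111] q [ -2.4  -2.1 110.9  48.3  59.9   3.1] w 0.0137 F [ 0.2 -0.4 -0.5] 30.0
shift units [-0.001 -0.001 -0.009]
turn units [-0.005  0.004  0.029]
```

```bash
python3 -m pendant '[{"linear":[0,0,0.1],"turn":[0,0,0],"jaw":-1},{"linear":[0,0,0.15],"turn":[0,0,0],"jaw":-1},{"linear":[0,0,0.25],"turn":[0,0,0],"jaw":-1},{"linear":[0,0,0.3],"turn":[0,0,0],"jaw":-1},{"linear":[0,0,0.3],"turn":[0,0,0],"jaw":-1},{"linear":[0,0,0.2],"turn":[0,0,0],"jaw":-1},{"linear":[0,0,0],"turn":[0,0,0],"jaw":-1}]'; python3 -c "
from h import *
togo([.5287,.0458,.225],frame(-11.8,-101.8,45)); togo([.531,.2485,.261],frame(-26.3,-116.3,45))
grab('side','side6')"
```

```text
time: 13.38
ee_pos: [0.532, 0.2488, 0.2717]
ee_rot: [[0.31, 0.895, 0.321], [0.632, -0.447, 0.633], [0.71, 0.007, -0.704]]
contact_force: [-0.5, 0.2, -0.3]
gripper_width: 0.0132
grasp_force: 30.0
t 13.38 tcp [0.532  0.2488 0.2717] q [ -2.4 -10.1  98.8  42.3  73.8  18.2] w 0.0132 F [-0.5  0.2 -0.3] 30.0
shift units [-0.028 -1.692 -0.389]
turn units [-9.929  3.486  1.308]
t 13.38 tcp [0.532  0.2488 0.2717] q [ -2.4 -10.1  98.8  42.3  73.8  18.2] w 0.0132 F [-0.5  0.2 -0.3] 30.0
shift units [-0.009 -0.003 -0.089]
turn units [-9.389  4.702 -0.014]
```

View pics/side6.png

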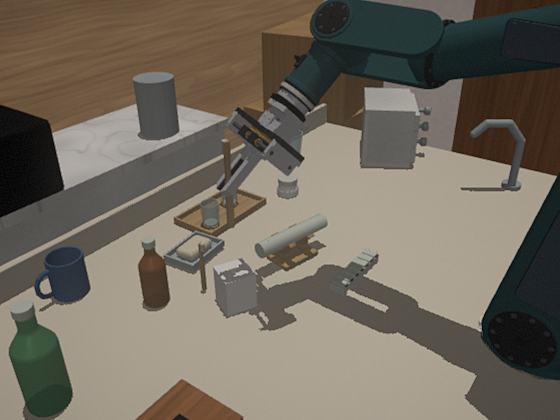

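The brush is clear of the stand, upright in the fingers at (228,185), and the case is still in the cradle. Next I'll turn the brush level while moving it over the case.

```bash
python3 -m pendant '[{"linear":[0,-0.1,0],"turn":[-0.5,0.17,0.07],"jaw":-1},{"linear":[0,-0.14,0],"turn":[-0.83,0.29,0.11],"jaw":-1},{"linear":[0,-0.14,0],"turn":[-0.83,0.29,0.11],"jaw":-1},{"linear":[0,-0.14,0],"turn":[-0.83,0.29,0.11],"jaw":-1},{"linear":[0,-0.14,0],"turn":[-0.83,0.29,0.11],"jaw":-1},{"linear":[0,-0.14,0],"turn":[-0.83,0.29,0.11],"jaw":-1},{"linear":[0,-0.14,0],"turn":[-0.83,0.29,0.11],"jaw":-1},{"linear":[0,-0.14,0],"turn":[-0.83,0.29,0.11],"jaw":-1}]'; python3 -c "
from h import *
togo([.5287,.0495,.235],frame(-11.8,-101.8,45))"
```

```text
time: 14.42
ee_pos: [0.5307, 0.1186, 0.2659]
ee_rot: [[0.296, 0.955, -0.02], [0.93, -0.293, -0.222], [-0.218, 0.047, -0.975]]
contact_force: [0.0, 0.7, -0.1]
gripper_width: 0.0137
grasp_force: 30.0
t 14.43 tcp [0.5307 0.1186 0.2659] q [ 14.    7.4  72.1 -12.5 104.4  28.6] w 0.0137 F [ 0.   0.7 -0.1] 30.0
shift units [-0.016 -0.575 -0.257]
turn units [-3.576  1.233  0.504]
```

```bash
python3 -m pendant '[{"linear":[0,-0.13,-0.05],"turn":[-0.8,0.28,0.11],"jaw":-1},{"linear":[0,-0.13,-0.05],"turn":[-0.8,0.28,0.11],"jaw":-1},{"linear":[0,-0.13,-0.05],"turn":[-0.8,0.28,0.11],"jaw":-1},{"linear":[0,-0.13,-0.05],"turn":[-0.7,0.25,0.11],"jaw":-1},{"linear":[-0.01,-0.03,-0.04],"turn":[-0.25,0.08,0.03],"jaw":-1},{"linear":[0,0,0],"turn":[0,0,0],"jaw":-1},{"linear":[0,0,0],"turn":[0,0,0],"jaw":-1},{"linear":[0,0,0],"turn":[0,0,0],"jaw":-1}]'; python3 -c "
from h import *
togo([.5287,.0495,.235],frame(-11.8,-101.8,45))"
```

```text
time: 15.42
ee_pos: [0.5302, 0.053, 0.2395]
ee_rot: [[0.16, 0.978, -0.137], [0.719, -0.21, -0.663], [-0.677, 0.008, -0.736]]
contact_force: [-0.6, 0.3, -0.3]
gripper_width: 0.0134
grasp_force: 30.0
t 15.43 tcp [0.5302 0.053  0.2395] q [ 20.3  17.4  72.3 -38.  111.3  25. ] w 0.0134 F [-0.6  0.3 -0.3] 30.0
shift units [-0.013 -0.029 -0.038]
turn units [-0.265  0.107  0.037]
```

```bash
python3 -m pendant '[{"linear":[-0.01,-0.03,-0.03],"turn":[-0.26,0.1,0.03],"jaw":-1},{"linear":[0,0,0],"turn":[0,0,0],"jaw":-1},{"linear":[0,0,0],"turn":[0,0,0],"jaw":-1},{"linear":[0,0,0],"turn":[0,0,0],"jaw":-1},{"linear":[0,0,0],"turn":[0,0,0],"jaw":-1}]'
python3 - <<'E'
from h import *
togo([.5287,.0495,.235],frame(-11.8,-101.8,45))
t=grab("top","top7");s=grab("side","side7")
o=np.hstack([cv2.resize(f["pixels"][y:y+150,x:x+150,::-1],None,fx=2.6,fy=2.6,interpolation=cv2.INTER_CUBIC) for f,x,y in((t,205,180),(s,205,140))])
cv2.imwrite("pics/c7.png",cv2.convertScaleAbs(o,alpha=1.3))
E
```

```text
time: 16.05
ee_pos: [0.5288, 0.0495, 0.2349]
ee_rot: [[0.144, 0.979, -0.146], [0.692, -0.205, -0.692], [-0.708, -0.001, -0.707]]
contact_force: [0.4, -0.7, 0.2]
gripper_width: 0.0136
grasp_force: 30.0
t 16.05 tcp [0.5288 0.0495 0.2349] q [ 20.7  18.3  72.8 -39.9 111.6  25. ] w 0.0136 F [ 0.4 -0.7  0.2] 30.0
shift units [-0.001  0.     0.001]
turn units [ 0.003 -0.007  0.005]
```

View pics/c7.png

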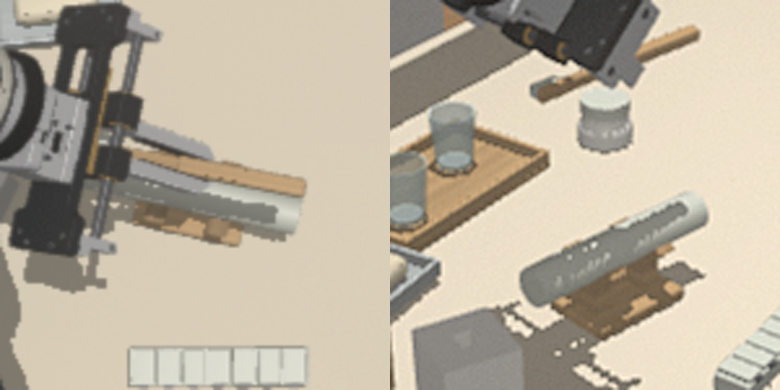

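The brush is level over the case and parallel to it, and the case is still seated. The brush foot is at top crop (304,188) and side crop (695,35).

```bash
python3 -c "
from h import *
print(tri((load('top7'),(321.9,252.3)),(load('side7'),(322.3,153.5))))
print(bot.close_job())"
```

```text
[ 0.51008147 -0.03891592  0.231861  ]
the job is handed in; nothing more can be done
None
```

I handed the job in at about 16 s with the case released in both forks and the brush held level over its middle, about 15 cm above it; the verdict was not shown.

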